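# Slide a lapped cover plate off the lapping plate and seat it on the valve body

### The job

The thin steel cover plate lying on the lapping plate is freshly lapped and too flat to be picked up where it lies: press on it lightly and slide it until one end overhangs an edge of the lapping plate, and take it by that overhanging end. Then fit it over the two guide pins of the valve body clamped in the vise, so that it lies flat and fully home on the body's top face, and let go. Be gentle with the ground faces (never more than about 25 N on them, not even at first touch), do not let the plate fall, and leave everything else on the bench where it is.

Things in the scene. Friction and masses are not known exactly. Their poses are not given: they have to be found in the camera images.
- cover_plate: cover plate: flat bright steel rectangle, 44 (its x) by 120 mm (its y) and only 2 mm thick, 65 to 105 g, loose, flat on the lapping plate at first. Two 10 mm holes on its long centreline 45 mm either side of the middle, a 16 mm port in the middle. Origin: centre of underside, z up; same either way round. Oiled: slides easily on iron and steel (friction 0.15 to 0.25); finger pads hold it better
- plate_end_a (a point): middle of the cover plate's short end at its -y, on the underside
- plate_end_b (a point): middle of the cover plate's short end at its +y, on the underside
- lapping_plate: lapping plate: dark cast-iron slab with fine crossing grooves, 200 (its x) by 250 mm (its y), 50 mm high, fixed on the bench. Origin: centre of underside, so its flat top lies 50 mm above. A carrying handle stands out 32 mm at 25 mm height from each x side; both y sides are clear down to the bench. Left or right of the robot, the vise on the other; 5 to 10 N drags the cover plate
- vise: bench vise, fixed, iron. Origin: on the bench under the middle of the jaws; x from screw handle (robot side, 196 mm out) to anvil (140 mm out). Jaws run along y, 100 mm wide, tops 140 mm high, to 67 mm either side along x. They clamp the valve body, a grey steel block 38 (x) by 130 mm (y), 35 mm proud of the jaws, a 28 mm plug 12 mm out of each end, 6 to 34 mm below its top
- seat (a point): centre of the valve body's flat top face, 175 mm above the bench; axes as the vise, y along the body's 130 mm length. Two upright steel guide pins stand on the face 45 mm either side of this point along y: 8 mm thick, 12 mm high, straight for 8 mm, then tapering to 6 mm at the top. With the cover plate home, its origin is at this point and its y along this y, either way round
- wood_block: bystander: wooden packing block 100 x 34 x 22 mm, lying between the task's things; origin centre of underside
- spanner: bystander: spanner 150 mm long lying on the bench; origin about its middle
- adapter: bystander: small steel hose adapter, 28 mm across, 26 mm high; origin centre of underside
There are look-alikes about, which are no part of the job. Of the things like the cover_plate, leave any that is brown, red or yellow; of the rest the larger one is meant.

How it is judged:
By the outcome, as a careful person would: the job done as asked, in the order asked, and still so for the second after the job is handed in, with the robot touching nothing.
It also fails if it takes over 72 s, if anything falls off the work surface, if the arm or the gripper's body presses on something with over 40 N, if the wrist force passes 120 N, or if a joint passes its speed limit or range.

### The arm

A 7-joint arm with a two-finger parallel gripper is mounted at the origin on the work surface. World frame = base frame: x ahead of the robot, y to its left, z up, the work surface at z = 0. Lengths are in m, angles in rad, forces in N, time in s.
With the tool pointing down it reaches from about 0.375 to 0.925 m from the base axis. Payload 3.1 kg.
Tool frame: the origin (TCP) lies between the finger pads, 19 mm behind the fingertips; this is the grasp point; z points along the fingers, y is the line along which they close (so a half turn about z gives the same grasp; the last joint's range is limited). The gripper opens to 85 mm and grips with 20 to 120 N. Pads are 22 mm wide; open, the fingers measure 114 mm over their backs; the gripper's body (76 mm by 85 mm) begins 54 mm behind the grasp point. The pads swing forward as they close: fully open they stand 13 mm farther back than shut.
Start: joints at [-1.287, 0.383, 0.044, 1.598, -0.018, 1.161, -0.05], TCP at [0.242, 0.603, 0.25] pointing down, gripper open.
Joint ranges: [-2.61, 2.61], [-0.41, 2.15], [-1.48, 1.57], [0, 2.5], [-1.57, 4.71], [0.05, 1.97], [-2.85, 2.85]. Speed limits (rad/s): [2.79, 2.79, 3.14, 3.14, 3.14, 3.14, 3.14].

### API

Orientations are given as a unit quaternion [x, y, z, w].
In Python, from bench import move_ptp, movel, move_j, move_gripper, pause, inverse_kinematics, read_camera, camera_params, MotionError, sign_off, look_for, tip_of, read_time_s, read_qpos, read_joint_vel, read_effort, read_eef_pos, read_tcp_rot, read_ft_force, read_ft_torque, read_finger_gap, read_grasp_force gives the robot as it stands. Calls block until the motion is done:
- move_ptp(position, orientation): joint-space move of the TCP to a pose.
- movel(position, orientation=None, speed=0.15): straight line of the TCP; orientation=None keeps the orientation; speed is the mean speed in m/s.
- move_j(angles): joint-space move.
- move_gripper(opening, effort=None): finger opening in m; effort is the grip in N (None keeps the last); returns when the fingers have stopped.
- pause(seconds).
- inverse_kinematics(position, orientation): joint angles nearest the present ones, or None.
- read_camera(name): name is "side" or "top" or "wrist"; returns the picture (384x512x3 uint8, red, green, blue); there is no depth.
- camera_params(name): a dict with "K" (3x3 intrinsics, pixels), "dist_coeffs" ([k1, k2, p1, p2, k3] as OpenCV has them; the pictures are not rectified), "camera_from_world" (4x4, takes a point from world to camera coordinates). Camera axes: x right, y down, z forward; pixel columns grow to the right and rows downward; lengths in m; the calibration is good to about 2 mm. A picture is of the moment at which its call begins: read the wrist's pose just before it. camera_params takes no time and is no camera call; for the wrist camera it gives the pose at the moment of the call.
A pose or a line that the arm cannot do raises MotionError and nothing moves.
- sign_off(): hands the job in; it is judged then, once.
Trained networks look in the newest picture that a camera, given by its name, has taken for a name from the list of things; names that differ only in an ending like _2 or _b are one class to them, and where a whole thing is asked for, a point or a joint stands for the part that bears it (a point fixed in the world has none). Each returns a list of dicts, best first, with "confidence" (0 to 1); they miss things now and then, are a little off and sometimes report something else, mostly with a low value. They report only what shows in the picture. A call takes as long as a camera call. They do not tell look-alikes from the thing itself.
- look_for(camera, name): "at" ([column, row] in pixels, amid what is visible of it).
- tip_of(camera, name): "at" ([column, row] in pixels: a listed point, or the origin of a listed thing).
Readings, each from a call of its own:
- read_time_s(): time.
- read_qpos(): joint angles.
- read_joint_vel(): joint speeds.
- read_effort(): joint torques, N m.
- read_eef_pos(): TCP position.
- read_tcp_rot(): TCP orientation.
- read_ft_force(): force on the tool from outside, world axes, zero at the start.
- read_ft_torque(): the same for the moment, N m.
- read_finger_gap(): finger opening in m.
- read_grasp_force(): force on a finger pad.
Only numpy, scipy, OpenCV 4.12 (cv2) and the standard library are available. Lean on these libraries where they do the work, as an engineer would, in place of code of your own. Each camera call takes 0.05 s, during which the arm holds its last target. There are 200 camera calls.

## Working session

There is one attempt and no reset: what is moved stays moved. The work goes in short steps, each a Python script; the robot and the scene stay as the last script left them, time stands still between calls to the robot, and variables do not carry over. Pictures are saved under pics/ and viewed, at most 10 in all, crops included, and the job is handed in when it is done.

```bash
mkdir -p pics; ls
cat > h.py <<'E'
import numpy as np, cv2
from bench import *
def snap(cam,fn):
    p=camera_params(cam); im=read_camera(cam); cv2.imwrite('pics/'+fn,cv2.cvtColor(im,cv2.COLOR_RGB2BGR)); return p,im
def ray(p,uv,z):
    uv=np.array(uv,float).reshape(-1,1,2)
    n=cv2.undistortPoints(uv,np.array(p['K']),np.array(p['dist_coeffs'])).reshape(-1,2)
    T=np.array(p['camera_from_world']); R,t=T[:3,:3],T[:3,3]; c=-R.T@t
    d=np.c_[n,np.ones(len(n))]@R
    return c+d*((z-c[2])/d[:,2])[:,None]
def proj(p,X):
    T=np.array(p['camera_from_world']); return cv2.projectPoints(np.array(X,float).reshape(-1,3),cv2.Rodrigues(T[:3,:3])[0],T[:3,3],np.array(p['K']),np.array(p['dist_coeffs']))[0].reshape(-1,2)
E
python3 - <<'E'
from h import *
print(read_time_s(), read_tcp_rot(), read_ft_force())
ims=[]
Z=dict(cover_plate=.05,plate_end_a=.05,plate_end_b=.05,lapping_plate=0,vise=0,seat=.175,wood_block=0,spanner=0,adapter=0)
for c in('top','side'):
    p,im=snap(c,c+'0.png'); ims.append(im)
    T=np.array(p['camera_from_world']); print(c,(-T[:3,:3].T@T[:3,3]).round(3))
    for n in Z:
        for d in tip_of(c,n)[:4]: print(n,np.round(d['at'],1),round(d['confidence'],2),ray(p,d['at'],Z[n])[0].round(3))
snap('wrist','w0.png')
E
```

```text
pics
0.0 [ 1.89708896e-01  9.81839494e-01 -1.30988909e-03 -1.62064227e-04] [-0.45440697  0.13216828  0.65599587]
top [ 0.412 -0.071  1.089]
cover_plate [302.5 261.4] 0.94 [ 0.308 -0.167  0.05 ]
cover_plate [317.  160.5] 0.75 [ 0.572 -0.204  0.05 ]
cover_plate [381.5 236.6] 0.75 [ 0.374 -0.373  0.05 ]
cover_plate [401.7 135.7] 0.61 [ 0.642 -0.43   0.05 ]
plate_end_a [301.8 156.4] 0.85 [ 0.583 -0.164  0.05 ]
plate_end_a [411.8 154.1] 0.79 [ 0.593 -0.456  0.05 ]
plate_end_a [399.7 172.2] 0.71 [ 0.544 -0.423  0.05 ]
plate_end_a [382.  193.3] 0.71 [ 0.488 -0.375  0.05 ]
plate_end_b [301.8 156.4] 0.85 [ 0.583 -0.164  0.05 ]
plate_end_b [411.8 154.1] 0.79 [ 0.593 -0.456  0.05 ]
plate_end_b [399.7 172.2] 0.71 [ 0.544 -0.423  0.05 ]
plate_end_b [382.  193.3] 0.71 [ 0.488 -0.375  0.05 ]
lapping_plate [319.  173.9] 0.67 [ 0.543 -0.216  0.   ]
lapping_plate [241.7 174.6] 0.55 [ 0.538 -0.002  0.   ]
vise [149.3 187.4] 0.59 [0.5   0.254 0.   ]
seat [127.  181.6] 0.73 [0.498 0.255 0.175]
wood_block [241.2 175.4] 0.92 [ 0.536 -0.001  0.   ]
wood_block [320.2 160.1] 0.71 [ 0.581 -0.219  0.   ]
spanne
[... 563 characters left out ...]
.5 303.2] 0.79 [ 0.387 -0.424  0.05 ]
plate_end_b [321.  235.6] 0.93 [ 0.545 -0.274  0.05 ]
plate_end_b [362.2 287.8] 0.84 [ 0.509 -0.464  0.05 ]
plate_end_b [384.8 285. ] 0.83 [ 0.561 -0.495  0.05 ]
plate_end_b [317.5 303.2] 0.79 [ 0.387 -0.424  0.05 ]
lapping_plate [301.2 235.4] 0.85 [ 0.53  -0.211  0.   ]
lapping_plate [209.5 159.2] 0.53 [0.507 0.251 0.   ]
vise [206.5 157.7] 0.73 [0.503 0.265 0.   ]
seat [201.9 119.2] 0.82 [0.5   0.258 0.175]
seat [217.4 223. ] 0.25 [ 0.287 -0.141  0.175]
wood_block [262.7 194.2] 0.87 [ 0.547 -0.004  0.   ]
wood_block [302.2 233. ] 0.62 [ 0.539 -0.206  0.   ]
spanner [218.2 223.7] 0.84 [ 0.36  -0.016  0.   ]
adapter [288.1 177.6] 0.52 [0.665 0.003 0.   ]
```

View pics/top0.png

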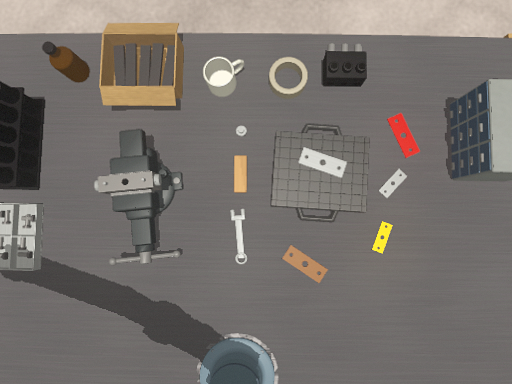

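View pics/side0.png

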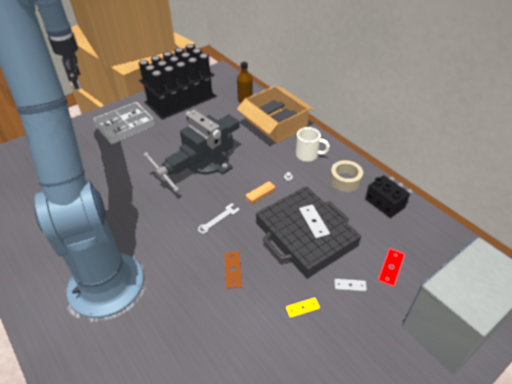

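```bash
cat >> h.py <<'E'
from scipy.spatial.transform import Rotation as Ro
def down(v):
    """tool pointing down, tool y along +-v (whichever is nearer in joint 7)"""
    q=np.array(read_qpos()); best=None
    for s in(1,-1):
        y=s*np.array([v[0],v[1],0.]);y/=np.linalg.norm(y);z=np.array([0,0,-1.]);x=np.cross(y,z)
        o=Ro.from_matrix(np.c_[x,y,z]).as_quat()
        j=inverse_kinematics(list(read_eef_pos()),list(o))
        if j is None: continue
        c=abs(np.array(j)[6])
        if best is None or c<best[0]: best=(c,o)
    return list(best[1])
E
python3 - <<'E'
from h import *
def look(tag,names):
    p,im=snap('wrist',tag+'.png')
    T=np.array(p['camera_from_world']); print(tag,'cam',(-T[:3,:3].T@T[:3,3]).round(3),'axis',T[2,:3].round(2))
    for n,z in names:
        for d in tip_of('wrist',n)[:3]: print(n,np.round(d['at'],1),round(d['confidence'],2),ray(p,d['at'],z)[0].round(4))
print(np.round(ray(camera_params('top'),[300,156],.052),3))
o=down([1,0])
move_ptp([.46,.255,.36],o)
look('wv',[('seat',.175),('vise',0)])
o=down([.945,-.33])
move_ptp([.52,-.215,.28],o)
look('wl',[('cover_plate',.05),('plate_end_a',.05),('lapping_plate',0)])
print(read_time_s(),read_qpos())
im=np.hstack([cv2.imread('pics/wv.png'),cv2.imread('pics/wl.png')])
cv2.imwrite('pics/both.png',cv2.resize(im,(800,300),interpolation=cv2.INTER_AREA))
E
```

```text
[[ 0.584 -0.159  0.052]]
wv cam [0.459 0.341 0.483] axis [-0.   -0.32 -0.95]
seat [299.6 175. ] 0.98 [0.5017 0.2599 0.175 ]
vise [285.7 147.9] 0.73 [0.4999 0.2615 0.    ]
wl cam [ 0.548 -0.134  0.404] axis [-0.11 -0.31 -0.95]
cover_plate [115.4 187.1] 0.97 [ 0.3303 -0.1748  0.05  ]
cover_plate [211.8 286.8] 0.82 [ 0.3911 -0.3607  0.05  ]
cover_plate [303.5 274.8] 0.74 [ 0.5266 -0.3851  0.05  ]
plate_end_a [113.3 221.1] 0.95 [ 0.3039 -0.2174  0.05  ]
plate_end_a [417.4 243.6] 0.89 [ 0.693  -0.3879  0.05  ]
plate_end_a [233.5 285.1] 0.85 [ 0.4229 -0.3685  0.05  ]
lapping_plate [277.1 156.8] 0.71 [ 0.5435 -0.216   0.    ]
4.7167 [-0.57067509  0.31043979  1.06587077  1.81396736 -0.29267867  1.18907799
  0.25249648]
```

View pics/both.png

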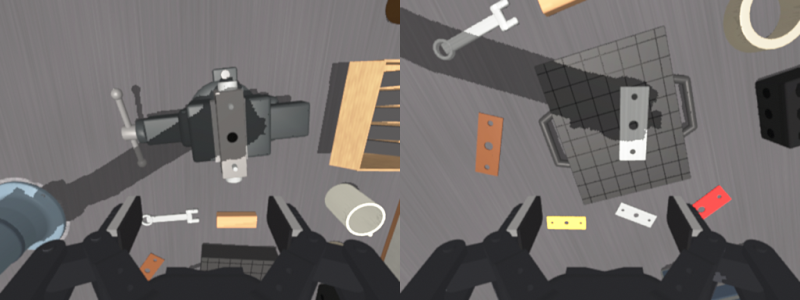

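Run:
```python
import cv2,numpy as np
a=cv2.imread('pics/wv.png')[75:245,215:385]; b=cv2.imread('pics/wl.png')[95:225,233:363]
b=cv2.convertScaleAbs(b,alpha=1.3)
cv2.imwrite('pics/crop.png',np.hstack([cv2.resize(a,(400,400),interpolation=cv2.INTER_CUBIC),cv2.resize(b,(400,400),interpolation=cv2.INTER_CUBIC)]))
```

```text
(no output)
```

View pics/crop.png

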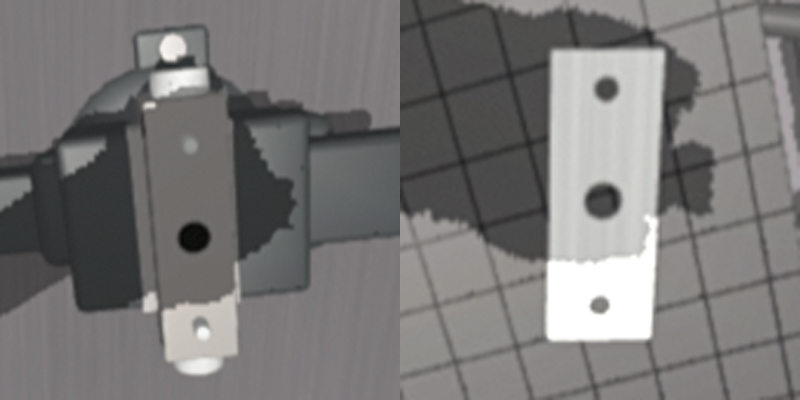

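```bash
cat > m.py <<'E'
from h import *
import pickle
E
python3 - <<'E'
from h import *
# rebuild wrist params at the two looks: extrinsics constant relative to TCP
p=camera_params('wrist'); T=np.array(p['camera_from_world'])
b=lambda L:[(233+(x-400)*.325,95+y*.325) for x,y in L]
c=ray(p,b([(551,48),(665,47),(652,340),(547,339)]),.052); h=ray(p,b([(606,89),(602,200),(600,304)]),.052)
print('corners',c.round(4).tolist(),c.mean(0)); print('holes',h.round(4).tolist(), np.linalg.norm(h[0]-h[2]))
print('sides',[np.linalg.norm(c[i]-c[i-1]).round(4) for i in range(4)])
L=ray(p,[(( x-400)*1.28,y*1.28) for x,y in[(662,27),(690,178),(584,203),(537,66)]],.05)
print('lap',L.round(4).tolist(),[np.linalg.norm(L[i]-L[i-1]).round(4) for i in range(4)],L.mean(0))
# vise picture: camera pose from TCP pose
def tw(pos,R): M=np.eye(4);M[:3,:3]=R;M[:3,3]=pos;return M
W1=tw(read_eef_pos(),Ro.from_quat(read_tcp_rot()).as_matrix())
CT=T@W1
for s in(1,-1):
    y=np.array([s,0,0.]);z=np.array([0,0,-1.]);R=np.c_[np.cross(y,z),y,z]
    q=dict(p);q['camera_from_world']=CT@np.linalg.inv(tw([.46,.255,.36],R))
    Q=q['camera_from_world'];print('cam',-Q[:3,:3].T@Q[:3,3])
    g=lambda L:[(215+x*.425,75+y*.425) for x,y in L]
    print('body',ray(q,g([(142,107),(233,94),(237,354),(166,362)]),.175).round(4).tolist(),'port',ray(q,g([(194,237)]),.175).round(4),'pins base', ray(q,g([(190,145),(200,328)]),.181).round(4).tolist())
E
```

```text
corners [[0.5667, -0.1549, 0.052], [0.6087, -0.1691, 0.052], [0.5712, -0.2853, 0.052], [0.5282, -0.2699, 0.052]] [ 0.56869115 -0.219803    0.052     ]
holes [[0.5825, -0.1768, 0.052], [0.5683, -0.219, 0.052], [0.5545, -0.2621, 0.052]] 0.08968905624996586
sides [np.float64(0.1213), np.float64(0.0444), np.float64(0.1221), np.float64(0.0457)]
lap [[0.6474, -0.0972, 0.05], [0.636, -0.3435, 0.05], [0.4405, -0.3298, 0.05], [0.4575, -0.0863, 0.05]] [np.float64(0.1902), np.float64(0.2466), np.float64(0.196), np.float64(0.2441)] [ 0.54538408 -0.21417243  0.05      ]
cam [0.4598744  0.33903525 0.48380749]
body [[0.4744, 0.3171, 0.175], [0.5152, 0.3228, 0.175], [0.5251, 0.1946, 0.175], [0.4889, 0.1901, 0.175]] port [[0.5005 0.2564 0.175 ]] pins base [[0.4961, 0.3009, 0.181], [0.5046, 0.2115, 0.181]]
cam [0.4601256  0.17096475 0.48380749]
body [[0.4456, 0.1929, 0.175], [0.4048, 0.1872, 0.175], [0.3949, 0.3154, 0.175], [0.4311, 0.3199, 0.175]] port [[0.4195 0.2536 0.175 ]] pins base [[0.4239, 0.2091, 0.181], [0.4154, 0.2985, 0.181]]
```

```bash
cat > m.py <<'E'
from h import *
C=np.array([.5685,-.2195]);u=np.array([.312,.950]);v=np.array([.950,-.312]);n=np.array([.058,.998])
S=np.array([.5003,.2563]);w=np.array([-.0947,.9955]);wv=np.array([.9955,.0947])
E
python3 - <<'E'
from m import *
o=down(v)
s=C-.022*u
move_gripper(0,25)
move_ptp([*s,.085],o)
pause(.3); f0=np.mean([read_ft_force()[2] for _ in range(3)])
F=lambda:read_ft_force()[2]-f0
movel([*s,.0745],o,speed=.03)
z=.0745;log=[]
while z>.066:
    z-=.0003; movel([*s,z],o,speed=.006); f=F(); log.append((round(z,4),round(f,1)))
    if f>5: break
print(f0,log[-6:],read_time_s(),read_eef_pos())
E
```

```text
0.19944829532613048 [(0.0718, np.float64(-0.1)), (0.0715, np.float64(0.1)), (0.0712, np.float64(-0.3)), (0.0709, np.float64(-0.2)), (0.0706, np.float64(3.7)), (0.0703, np.float64(5.8))] 10.6 [ 0.56194233 -0.24062201  0.07092255]
```

Run:
```python
from m import *
o=list(read_tcp_rot()); o=down(v)
f0=.2; s=C-.022*u; z=.0703; log=[]
N=10
for k in range(1,N+1):
    f=read_ft_force()[2]-f0
    z-=np.clip((8-f)*.00006,-.0004,.0003)
    movel([*(s+n*.1135*k/N),z],o,speed=.03)
    F=np.array(read_ft_force()); log.append((round(z,4),F.round(1).tolist()))
print(log)
p=read_eef_pos();print(p,read_time_s())
movel([p[0],p[1],.09],o,speed=.08)
movel([.545,-.1,.28],o,speed=.4)
pp,im=snap('wrist','s1.png')
for d in tip_of('wrist','plate_end_b')[:4]: print(d['at'],d['confidence'],ray(pp,d['at'],.05)[0].round(4))
np.save('s1.npy',np.array(pp['camera_from_world']))
C2=C+n*.1135
print(proj(pp,[[*(C2+a*u+b*v),.052] for a,b in((.06,0),(0,0),(.045,0),(-.045,0))]).round(1).tolist(),read_time_s())
```

```text
[(np.float64(0.0702), [0.1, 0.0, 6.1]), (np.float64(0.07), [0.1, -0.3, 7.1]), (np.float64(0.07), [-0.3, -0.5, 6.8]), (np.float64(0.0699), [0.7, 0.3, 7.3]), (np.float64(0.0698), [0.8, -0.9, 7.8]), (np.float64(0.0698), [-0.7, -0.2, 7.5]), (np.float64(0.0698), [-1.5, 0.1, 8.2]), (np.float64(0.0698), [0.4, -0.2, 8.4]), (np.float64(0.0698), [0.1, 0.3, 7.6]), (np.float64(0.0697), [0.6, -0.7, 7.4])]
[ 0.56959835 -0.12695502  0.07090153] 15.85
[285.2, 205.8] 0.87 [ 0.5588 -0.1589  0.05  ]
[407.7, 307.4] 0.87 [ 0.6903 -0.3779  0.05  ]
[285.5, 117.4] 0.77 [ 0.5919 -0.0487  0.05  ]
[352.7, 340.0] 0.75 [ 0.5963 -0.4148  0.05  ]
[[287.3, 117.4], [285.8, 166.1], [286.9, 130.1], [284.8, 199.2]] 16.9833
```

View pics/s1.png

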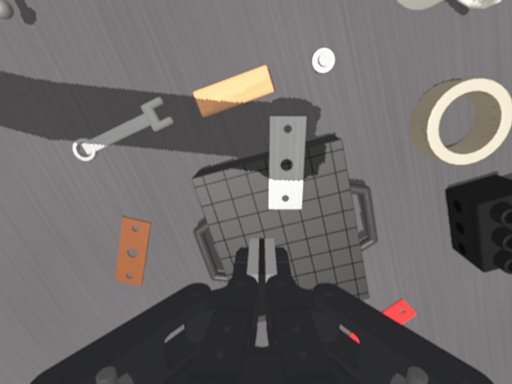

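Run:
```python
from m import *
o=down(v); C2=np.array([.5752,-.105]); g=C2+.045*u
move_gripper(.07,30)
move_ptp([*g,.13],o)
movel([*g,.049],o,speed=.08)
print(read_ft_force(),read_finger_gap())
move_gripper(.03,30)
print(read_ft_force(),read_finger_gap(),read_grasp_force(),read_time_s(),read_eef_pos())
if read_finger_gap()>.04:
    movel([*g,.056],o,speed=.02); print(read_ft_force(),read_grasp_force())
    movel([*g,.20],o,speed=.12)
    print(read_finger_gap(),read_grasp_force(),read_time_s())
pp,im=snap('wrist','g1.png')
np.save('g1.npy',np.array(pp['camera_from_world']))
q=read_eef_pos()[:2]-.045*u
print(proj(pp,[[*(q+a*u),.203] for a in(-.045,0,.045,-.06)]).round(1).tolist())
```

```text
[ 0.72143836  0.52174567 -0.75658719] 0.07008626126054467
[-0.70360211  0.71706025  0.90295078] 0.04264476424881387 30.159201622009277 19.8583 [ 0.58969034 -0.0622528   0.0495304 ]
[-0.03392888  1.47706875 -1.23329863] 30.496832728385925
0.04279117240013489 30.509832501411438 21.7083
[[261.6, 403.6], [261.7, 346.1], [261.8, 276.5], [261.6, 420.7]]
```

View pics/g1.png

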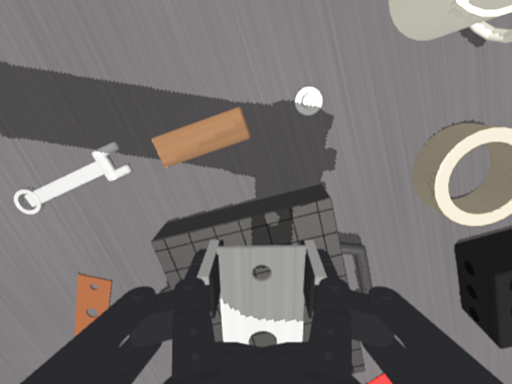

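Run:
```python
from m import *
pp=camera_params('wrist'); T=np.array(read_eef_pos()); 
for dz in(.001,.0025,.004):
  for d in(.045,.0425):
    print(dz,d,proj(pp,[[*(T[:2]-d*u+a*u),T[2]+dz] for a in(.06,.045,0)])[:,1].round(1))
o=down(wv); d=.0425
movel([T[0],T[1],.25],speed=.15)
gs=S+d*w
movel([*gs,.25],o,speed=.25)
print(read_time_s(),read_finger_gap())
movel([*gs,.195],o,speed=.08)
pause(.2)
pp,im=snap('wrist','h1.png'); print(read_eef_pos(),read_ft_force(),read_time_s())
np.save('h1.npy',np.array(pp['camera_from_world']))
c=cv2.imread('pics/h1.png')[220:370,160:360]
cv2.imwrite('pics/h1c.png',cv2.resize(c,(800,600),interpolation=cv2.INTER_CUBIC))
P=[[*(S+.045*w),.175],[*(S+.045*w),.187],[*S,.175]]
print(proj(pp,P).round(1).tolist())
```

```text
0.001 0.045 [246.9 273.  341.6]
0.001 0.0425 [242.4 268.8 338.1]
0.0025 0.045 [248.4 274.7 343.8]
0.0025 0.0425 [243.9 270.5 340.3]
0.004 0.045 [250.  276.5 346. ]
0.004 0.0425 [245.4 272.2 342.5]
23.8833 0.042842192100589524
[0.49663266 0.29881829 0.19556768] [-0.11301173 -0.71907366 -0.02513723] 24.9667
[[260.4, 247.8], [260.3, 258.9], [260.4, 311.0]]
```

View pics/h1c.png

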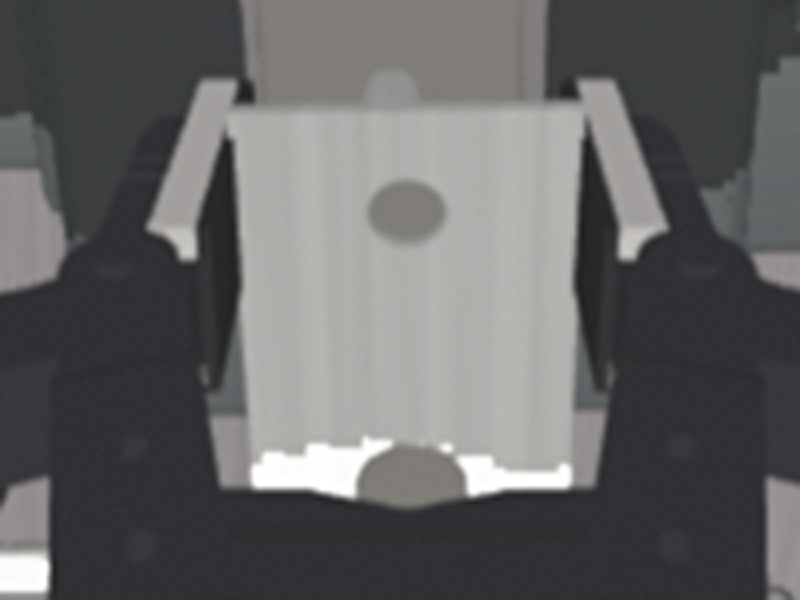

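Run:
```python
from m import *
o=down(wv); g=S+(.0425-.118)*w
movel([*g,.205],o,speed=.15); pause(.2)
pp,im=snap('wrist','k1.png'); print(read_eef_pos(),read_time_s())
np.save('k1.npy',np.array(pp['camera_from_world']))
P=[[*(S+a*w),z] for a in(.045,0,-.045) for z in(.175,.187)]
q=proj(pp,P); print(q.round(1).tolist())
r=q.mean(0).astype(int); print(r)
x0,y0=max(0,r[0]-100),max(0,min(384-150,r[1]-75)); print(x0,y0)
c=cv2.imread('pics/k1.png')[y0:y0+150,x0:x0+200]
cv2.imwrite('pics/k1c.png',cv2.resize(c,(800,600),interpolation=cv2.INTER_CUBIC))
```

```text
[0.5072636  0.18225719 0.2048243 ] 26.1583
[[262.3, 21.0], [262.3, 13.8], [261.9, 118.7], [261.9, 120.4], [261.6, 199.0], [261.6, 206.5]]
[261 113]
161 38
```

View pics/k1c.png

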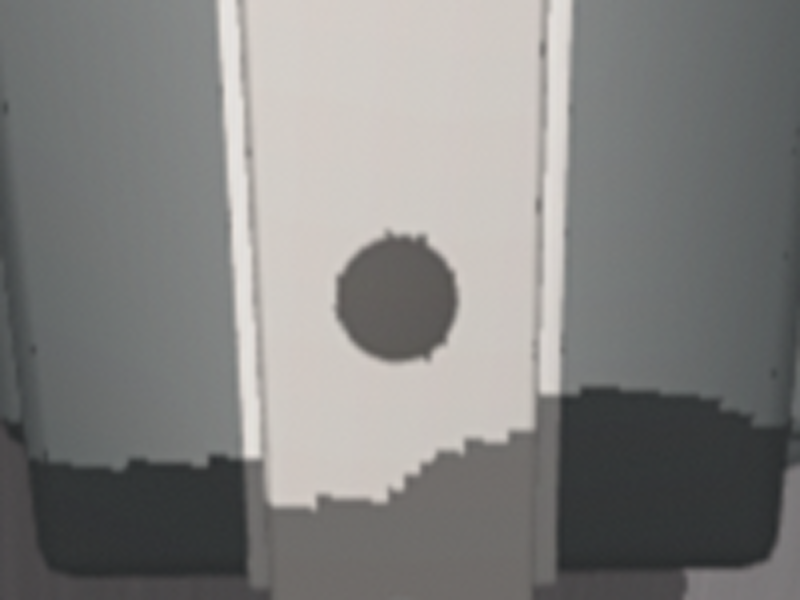

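Run:
```python
import cv2,numpy as np
a=cv2.imread('pics/k1.png')
c=np.hstack([a[0:75,225:300],a[165:240,225:300]])
cv2.imwrite('pics/k1d.png',cv2.resize(c,(800,400),interpolation=cv2.INTER_CUBIC))
```

```text
(no output)
```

View pics/k1d.png

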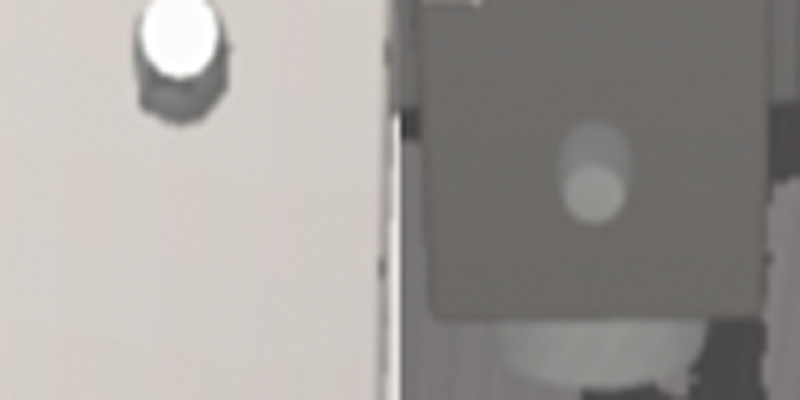

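Run:
```python
from m import *
pp=camera_params('wrist'); pp['camera_from_world']=np.load('k1.npy')
a=ray(pp,[(258.75,6.75),(261.2,201.2)],.187); p=ray(pp,[(260.25,112.75)],.175)
print(a.round(4).tolist(),np.linalg.norm(a[0]-a[1]),p.round(4),a.mean(0))
d=a[0]-a[1];print(np.degrees(np.arctan2(-d[0],d[1])))
# hole in hand, from hover picture
pp['camera_from_world']=np.load('h1.npy'); T=np.array([.49663,.29882,.19557])
h=ray(pp,[(261.5,272.75)],T[2]+.0025)[0]-T; print('hole rel TCP along w,wv',h[:2]@w,h[:2]@wv, h)
e=ray(pp,[(160+406/4,220+105/4)],T[2]+.0025)[0]-T; print('end',e[:2]@w,e[:2]@wv)
```

```text
[[0.4942, 0.3036, 0.187], [0.504, 0.2145, 0.187]] 0.08961613940763817 [[0.4991 0.2592 0.175 ]] [0.49913557 0.25903371 0.187     ]
6.287717843276752
hole rel TCP along w,wv 0.0011813865876628587 0.00025716268379241404 [0.00014413 0.00120044 0.0025    ]
end 0.016212644135700796 0.00024326484441142705
```

```bash
cat >> m.py <<'E'
S=np.array([.4991,.2591]);w=np.array([-.1085,.9941]);wv=np.array([.9941,.1085])
G=S+.0438*w-.00025*wv
E
python3 - <<'E'
from m import *
o=down(wv)
movel([*G,.205],o,speed=.15)
movel([*G,.1885],o,speed=.06); pause(.2)
f0=np.array(read_ft_force());t0=np.array(read_ft_torque()); z=.1885; log=[]
while z>.1735:
    z-=.0006; movel([*G,z],o,speed=.012)
    f=np.array(read_ft_force())-f0; log.append([round(z,4),round(read_eef_pos()[2],4)]+f.round(1).tolist())
    if f[2]>5: break
print(log,(np.array(read_ft_torque())-t0).round(2),read_eef_pos(),read_finger_gap(),read_time_s())
p,im=snap('wrist','i1.png')
E
```

```text
[[0.1879, np.float64(0.1879), -0.6, 0.4, -1.5], [0.1873, np.float64(0.1873), -1.6, -0.4, -1.5], [0.1867, np.float64(0.1867), -0.1, 0.9, -1.3], [0.1861, np.float64(0.186), -0.5, 0.0, -0.4], [0.1855, np.float64(0.1854), -0.9, 0.4, -1.4], [0.1849, np.float64(0.1849), -0.6, 0.1, -1.3], [0.1843, np.float64(0.1842), -0.5, 0.3, -0.3], [0.1837, np.float64(0.1836), -0.8, 0.1, 0.3], [0.1831, np.float64(0.1831), -0.8, -0.1, -1.1], [0.1825, np.float64(0.1824), -0.0, 0.4, -0.5], [0.1819, np.float64(0.1818), -0.1, 1.1, -0.3], [0.1813, np.float64(0.1812), -0.1, -0.6, -0.5], [0.1807, np.float64(0.1806), -0.3, -0.1, -0.6], [0.1801, np.float64(0.18), 0.4, -0.3, -0.8], [0.1795, np.float64(0.1795), 0.3, -0.3, 0.0], [0.1789, np.float64(0.1788), -0.1, -0.4, -0.9], [0.1783, np.float64(0.1782), -0.5, -0.1, -1.0], [0.1777, np.float64(0.1777), -0.3, 0.4, -0.1], [0.1771, np.float64(0.1771), 0.1, -0.2, -1.2], [0.1765, np.float64(0.1764), 0.3, 0.3, -0.7], [0.1759, np.float64(0.1759), -0.7, -0.6, -1.1], [0.1753, np.float64(0.1753), 0.1, 0.4, 0.2], [0.1747, np.float64(0.1749), 0.5, 0.2, 1.0], [0.1741, np.float64(0.1748), -1.3, 0.0, 4.9], [0.1735, np.float64(0.1748), -2.1, -0.9, 8.1]] [-0.21  0.37 -0.1 ] [0.49473716 0.30290508 0.17475403] 0.04269643974379733 34.0
```

Run:
```python
from m import *
o=down(wv)
movel([*G,.1744],o,speed=.01)
move_gripper(.065); pause(.2); print(read_ft_force())
movel([*G,.215],o,speed=.06)
movel([*(S-.075*w),.26],o,speed=.2); pause(.1)
p,im=snap('wrist','j1.png'); print(read_time_s(),read_eef_pos())
for z in(.177,.185): print(proj(p,[[*(S+a*w+b*wv),z] for a,b in((.06,-.022),(.06,.022),(-.06,.022),(-.06,-.022),(.045,0),(-.045,0))]).round(1).tolist())
s=cv2.imread('pics/j1.png')[0:260,150:370]
_,si=snap('side','j2.png'); s2=cv2.imread('pics/j2.png')[80:165,150:260]
cv2.imwrite('pics/j.png',np.hstack([cv2.resize(s,(400,473)),cv2.resize(cv2.copyMakeBorder(s2,0,0,0,0,0),(400,473),interpolation=cv2.INTER_CUBIC)]))
```

```text
[ 0.00089359 -0.30862591  0.18076516]
36.6083 [0.5064259  0.1866866  0.25921783]
[[228.9, 18.0], [298.0, 18.3], [290.8, 196.3], [234.0, 196.0], [263.3, 44.5], [262.5, 177.5]]
[[227.4, 14.4], [299.6, 14.7], [291.8, 199.8], [233.0, 199.5], [263.3, 42.2], [262.5, 180.4]]
```

View pics/j.png

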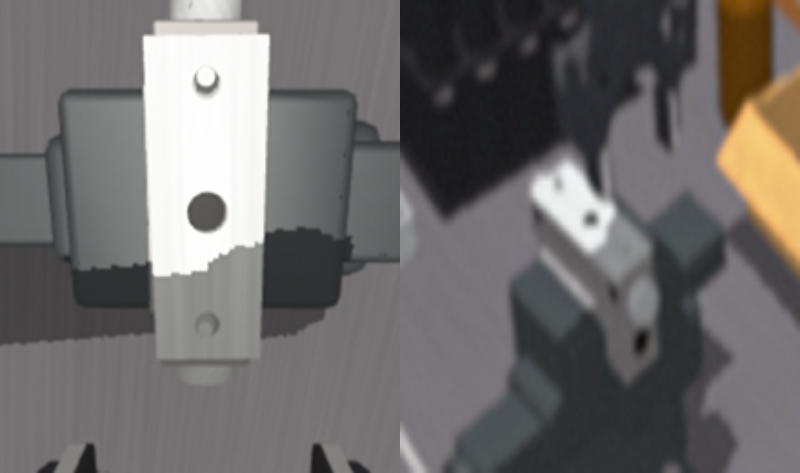

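Run:
```python
from m import *
o=down(wv); s=S-.022*w
move_gripper(0)
movel([*s,.21],o,speed=.1); movel([*s,.199],o,speed=.03); pause(.2)
f0=np.mean([read_ft_force()[2] for _ in range(3)]); z=.199; log=[]
while z>.193:
    z-=.0003; movel([*s,z],o,speed=.006); f=read_ft_force()[2]-f0; log.append((round(z,4),round(f,1)))
    if f>5: break
print(log[-5:],read_eef_pos())
movel([*s,.21],o,speed=.03); movel([*s,.30],o,speed=.15); pause(.3)
print(read_time_s()); print(sign_off())
```

```text
[(0.1963, np.float64(0.4)), (0.196, np.float64(0.1)), (0.1957, np.float64(1.9)), (0.1954, np.float64(4.9)), (0.1951, np.float64(6.5))] [0.50172953 0.23737239 0.1958912 ]
43.8333
the job is handed in; nothing more can be done
None
```

The cover plate lies flat and fully home on the valve body over both guide pins, released. A light press of about 6.5 N on it met the top face at the expected height. I handed the job in after about 44 s, and the highest force I read on the ground faces was about 8.4 N.

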